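# Load a mounted specimen under the scanner's light flap

## Task

The specimen carrier is waiting in the loading lane of the specimen scanner. With one fingertip press the blue bar down to hold the black spring-closed light flap open, and while you hold it push the carrier by its upright tab with the other fingertip until it is fully home against the end stop under the flap, without letting the flap touch the specimen; then let the flap close over it and move clear. Only push the carrier, never lift it, and leave everything else on the bench where it is.

Things in the scene. Friction and masses are not known exactly. Their poses are not given: they have to be found in the camera images.
- scanner: White fixed bench scanner. Origin: on the bench (z=0), under the flap's front edge, on the lane's centre line; x along the lane in the push direction, y left. Deck 45 mm high, x -140..+60, y -62..+88. Lane 37 mm wide between rails 7 mm high, open above for x<0, under the flap x 0..56. Hinge bearings 36 mm high over the deck at x -131 and +58, y +42. Housing x 61..211, 95 mm high.
- bay_stop (a point): Foot of the end stop's face, on the deck at the lane's centre, 50 mm past the flap's front edge; axes as the scanner's. The stop is 24 mm high.
- flap (a joint): Light flap opening, rad: 0 closed, 0.75 limit. Hinge line along the lane, 42 mm left of its centre, 28.5 mm over the deck. Right of it (x 0..56) the black hood, 70 mm wide, front skirt hanging to 12 mm over the deck: carrier base passes below, specimen does not. Left of it, before the hood, the blue press bar on the same rocker; pressing it raises the hood. Specimen clears from 0.42.
- press_bar (a point): On the top of the blue press bar, 24 mm left of the hinge, 61 mm before the flap's front edge; tilts with it. Bar: x -122..0 (scanner), 1..36 mm left of the hinge, 4 mm thick; closed, its top is level, 30.5 mm over the deck. Pressed here with a 12 mm finger: 5 N at first, 8 N at 0.5 rad, 9 to 10 mm down. A finger can slide along it while pressing.
- carrier: Loose aluminium carrier, about 0.2 kg, lying in the lane: base 59 x 34 x 8 mm, carrying a red mounted specimen 30 mm in diameter (centre 14 mm ahead of the origin, top 22 mm over the underside). Origin: centre of the underside; x towards its nose (along the lane), z up.
- carrier_nose (a point): Middle of the lower edge of the carrier's front end, 29.5 mm ahead of its origin; axes as the carrier's. Fully home it touches the end stop.
- carrier_tab (a point): Middle of the top edge of the rear face of the carrier's upright tab (32 mm wide, 4 mm thick, at the carrier's very back, 29.5 mm behind its origin, top 34 mm over the deck). Push its flat rear face towards the nose. When home this face is 9 mm before the flap's front edge: the tab stays outside the flap.
- mount_green: Bystander: green mounted specimen, 30 mm diameter, 18 mm high, standing on the scanner's deck right of the lane. Origin centre of underside.
- mount_black: Bystander: black mounted specimen, 30 mm diameter, 18 mm high, on the bench. Origin centre of underside.
- loupe: Bystander: black loupe, 38 mm diameter, 40 mm high, on the bench. Origin centre of underside.
- dish: Bystander: white shallow dish, 90 mm diameter, 16 mm high. Origin centre of underside.
- bottle: Bystander: closed white bottle, 60 mm diameter, 150 mm high. Origin centre of underside.
- objective: Bystander: steel microscope objective, 32 mm diameter, 46 mm high. Origin centre of underside.
- tissue_box: Bystander: cardboard box 75 x 110 x 45 mm. Origin centre of underside.

How it is judged:
On the way, in this order (a step that is already met when the one before it is completed fails the run):
1. a finger on the press bar holds the flap open while the carrier is still outside (value of joint flap above 0.3 rad and contact force between the fingers and flap above 0.5 N and x of carrier_nose in the frame of bay_stop below -0.045 m), for 0.2 s.
2. the carrier is run in under the flap while a finger still holds the flap open (value of joint flap above 0.3 rad and contact force between the fingers and flap above 0.5 N and x of carrier_nose in the frame of bay_stop above -0.035 m), for 0.1 s.
3. the carrier is home against the stop with the flap still held open (value of joint flap above 0.3 rad and contact force between the fingers and flap above 0.5 N and x of carrier_nose in the frame of bay_stop above -0.004 m), for 0.1 s.
At the end, for the whole second after the job is handed in: The carrier lies in the lane with its nose at the end stop (within 4 mm) and at rest, and the flap is closed (within 0.05 rad) (x of carrier_nose in the frame of bay_stop between -0.004 and 0.003 m and z of carrier_nose in the frame of bay_stop below 0.003 m and value of joint flap below 0.05 rad and linear speed of carrier below 0.01 m/s); the robot touches nothing.
It fails at once if the carrier is lifted off the deck (more than 6 mm) (z of carrier in the frame of scanner above 0.051 m).
It fails at once if the flap touches the specimen or carrier (more than 1 N) (contact force between carrier and flap above 1 N).
It fails at once if a bystander is moved by more than 15 mm (distance of any of mount_green, mount_black, loupe, dish, bottle, objective, tissue_box from where it was at the start of the episode above 0.015 m).
It also fails if it takes over 38 s, if anything falls off the work surface, if the arm or the gripper's body presses on something with over 40 N, if the wrist force passes 120 N, or if a joint passes its speed limit or range.

## Robot

A 6-joint arm with a two-finger parallel gripper is mounted at the origin on the work surface. World frame = base frame: x ahead of the robot, y to its left, z up, the work surface at z = 0. Lengths are in m, angles in rad, forces in N, time in s.
With the tool pointing down it reaches from about 0.375 to 0.9 m from the base axis. Payload 3.1 kg.
Tool frame: the origin (TCP) lies between the finger pads; the fingertips stand 19 mm ahead of it and the grasp point (between the pads) is the TCP; z points along the fingers, y is the direction in which the jaws open and shut (so a half turn about z gives the same grasp; the last joint's range is limited). The gripper opens to 87 mm and grips with 3 to 60 N. Pads are 19 mm wide; open, the fingers measure 117 mm over their backs; the gripper's body (75 mm by 190 mm) begins 51 mm behind the grasp point.
Start: joints at [-1.367, 0.527, 1.433, -0, 1.181, -0.178], TCP at [0.233, -0.58, 0.242] pointing down, gripper open.
Joint ranges: [-3.08, 3.08], [-0.75, 2.2], [0.22, 2.44], [-1.43, 4.57], [0, 2.65], [-2.85, 2.85]. Speed limits (rad/s): [2.79, 2.79, 3.14, 3.14, 3.14, 3.14].

## Interface

Orientations are given as a unit quaternion [x, y, z, w].
In Python, from rig import robot gives the robot as it stands.
- The arm moves only by the tool apply_moves, never from a script. Its argument "series" is a list of rows, each a list of 7 numbers: the shift along the tool's x, y, z in cm, then the turn, a rotation vector about the tool's x, y, z in degrees, then the opening, from 0 (shut) to 1 (fully open). In form: [[dx, dy, dz, rx, ry, rz, grip], ...]. A call has 1 to 5 rows; each row is the pose to reach, as a shift and turn from the pose commanded when the call began, along the tool's axes at that moment; what a row does not reach only later rows make up. A row lasts 1/12 s, in which the tool goes at most 41.7 mm and 7.16 degrees, less where a joint would pass 70% of its speed; a pose out of reach is approached as far as the arm can. A call with a gripper value outside its range is refused whole. The fingers move at their own pace and stop on an object; "newtons" is the grip in N (left out, the last holds). Time passes only in rows, so rows that repeat a pose let the fingers close. It gives the time, the measured TCP pose, the force and the opening at its end, in the units of the state.
- robot.get_obs(): the state, without advancing time (a new reading comes with each control period).
- robot.camera(name): name is "scene" or "top" or "wrist"; returns the picture (400x640x3 uint8, red, green, blue); there is no depth.
- robot.camera_params(name): a dict with "mtx" (3x3 intrinsics, pixels), "D" ([k1, k2, p1, p2, k3] as OpenCV has them; the pictures are not rectified), "origin" and "rotation" of the camera in the world. Camera axes: x right, y down, z forward; pixel columns grow to the right and rows downward; lengths in m; the calibration is good to about 2 mm. A picture is of the moment at which its call begins: read the wrist's pose just before it. camera_params takes no time and is no camera call; for the wrist camera it gives the pose at the moment of the call.
- robot.hand_in(): hands the job in, once; it reports no verdict.
The state is a dict: "time": time; "q": joint angles; "joint_velocities": joint speeds; "joint_torque": joint torques, N m; "position": TCP position; "tool_rot": TCP orientation; "ft_force": force on the tool from outside, world axes, zero at the start; "moment": the same for the moment, N m; "grip_width": finger opening in m.
Only numpy, scipy, OpenCV 4.12 (cv2) and the standard library are available. Lean on these libraries where they do the work, as an engineer would, in place of code of your own. Each camera call takes 0.05 s, during which the arm holds its last target. There are 200 camera calls.

## Working session

There is one attempt and no reset: what is moved stays moved. The work goes in short steps, Python scripts to look and compute and a tool call to move; the robot and the scene stay as the last step left them, time stands still between calls to the robot, and variables do not carry over. Pictures are saved under pics/ and viewed, about 8 in all and at most 12, crops included, and the job is handed in when it is done.

Besides the shell and the picture viewer there is one more tool, called after ">>>" by a JSON object that holds its "fn" and its "kwargs". apply_moves: Moves the arm, as the interface text tells. Its arguments: {"type":"object","properties":{"series":{"type":"array"},"newtons":{"type":"number"}},"required":["series"]}

```bash
mkdir -p pics; ls; python3 - <<'E'
from rig import robot
import cv2,numpy as np
print(robot.get_obs())
for n in ("scene","top"):
    im=robot.camera(n); cv2.imwrite(f"pics/{n}0.png",im[:,:,::-1]); p=robot.camera_params(n); print(n,p)
E
```

```text
pics
{'time': 0.0, 'q': array([-1.36750068e+00,  5.28474298e-01,  1.43392175e+00, -2.71578546e-05,
        1.18140600e+00, -1.78502862e-01]), 'joint_velocities': array([ 0.00042831, -0.001125  ,  0.0004482 ,  0.00035678,  0.00055138,
        0.00106919]), 'joint_torque': array([ 1.56794413e-04, -4.40042102e+01, -1.76592761e+01,  6.33917539e-02,
        5.82741061e-02, -1.61980224e-04]), 'position': array([ 0.23274248, -0.57928546,  0.24056043]), 'tool_rot': array([ 9.81832426e-01,  1.89746851e-01, -2.62496191e-05, -1.10445319e-03]), 'ft_force': array([-0.26055311,  0.3430733 , -0.45101535]), 'moment': array([-0.03433196,  0.05822895, -0.06635207]), 'grip_width': 0.0869202842719218}
scene {'mtx': array([[467.67195966,   0.        , 320.46786849],
       [  0.        , 467.67195966, 203.30618311],
       [  0.        ,   0.        ,   1.        ]]), 'D': array([-0.06586679,  0.        ,  0.        ,  0.        ,  0.        ]), 'origin': array([ 1.40280065, -0.01246822,  0.93954918]), 'rotation': array([ 0.66306387,  0.65299089, -0.26162813, -0.25592952])}
top {'mtx': array([[500.72175129,   0.        , 319.56587884],
       [  0.        , 500.72175129, 198.82991558],
       [  0.        ,   0.        ,   1.        ]]), 'D': array([0.0028094, 0.       , 0.       , 0.       , 0.       ]), 'origin': array([ 3.62438907e-01, -4.95008208e-04,  1.29408993e+00]), 'rotation': array([-0.69893407,  0.70844915, -0.07270746,  0.06560935])}
```

View pics/top0.png

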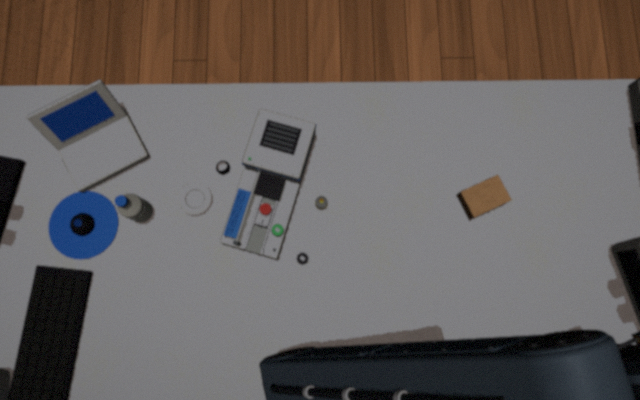

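View pics/scene0.png

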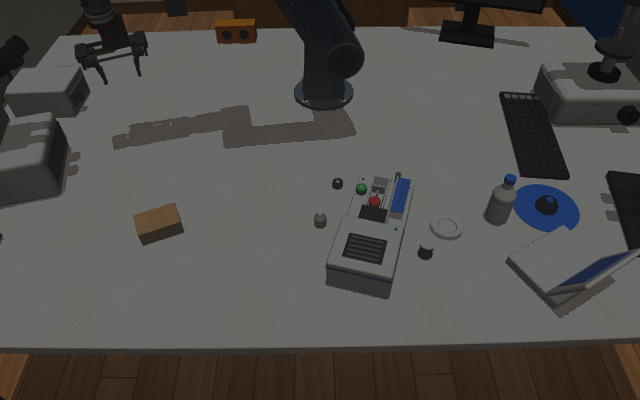

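Top view: the blue bar is at about (237,213), hood (270,185), red specimen (265,209), green mount (278,231), and the lane points up the picture (world +x).

```bash
cat > h.py <<'E'
import cv2,numpy as np
from scipy.spatial.transform import Rotation as R
def ray(p,uv,z):
    n=cv2.undistortPoints(np.array(uv,float).reshape(-1,1,2),p["mtx"],p["D"]).reshape(-1,2)
    d=R.from_quat(p["rotation"]).apply(np.c_[n,np.ones(len(n))]); o=np.array(p["origin"])
    return o+d*((z-o[2])/d[:,2])[:,None]
def proj(p,X):
    Rc=R.from_quat(p["rotation"]).inv(); r=Rc.as_rotvec(); t=-Rc.apply(p["origin"])
    return cv2.projectPoints(np.array(X,float).reshape(-1,1,3),r,t,p["mtx"],p["D"])[0].reshape(-1,2)
def blob(im,kind,roi):
    a=im.astype(int); r,g,b=a[...,0],a[...,1],a[...,2]
    m={"blue":(b>r+50)&(b>g+25),"red":(r>g+50)&(r>b+50),"green":(g>r+25)&(g>b+20)}[kind].astype(np.uint8)
    k=np.zeros_like(m); u0,v0,u1,v1=roi; k[v0:v1,u0:u1]=m[v0:v1,u0:u1]
    cs=cv2.findContours(k,cv2.RETR_EXTERNAL,cv2.CHAIN_APPROX_NONE)[0]
    return max(cs,key=cv2.contourArea)
E
python3 - <<'E'
from h import *; from rig import robot
for n,roi in (("top",(210,150,320,265)),("scene",(330,160,420,225))):
    im=cv2.imread(f"pics/{n}0.png")[:,:,::-1]; p=robot.camera_params(n)
    for k,z in (("blue",.0755),("red",.067),("green",.063)):
        c=blob(im,k,roi); P=ray(p,c,z)[:,:2].astype(np.float32); r=cv2.minAreaRect(P*1000)
        print(n,k,len(c),np.round(r[0],1),np.round(r[1],1),round(r[2],1), np.round(cv2.boxPoints(r)).tolist())
im=cv2.imread("pics/top0.png"); cv2.imwrite("pics/topc.png",cv2.resize(im[95:270,205:335],None,fx=4.4,fy=3.4 if 0 else 3.4,interpolation=cv2.INTER_CUBIC))
E
```

```text
top blue 110 [571.2 189.3] [ 29.9 119.3] 72.8 [[510.0, 193.0], [624.0, 157.0], [633.0, 186.0], [519.0, 221.0]]
top red 30 [583.1 121.4] [25.  22.7] 89.3 [[572.0, 109.0], [594.0, 109.0], [595.0, 134.0], [572.0, 134.0]]
top green 30 [530.7  91.8] [27.5 24.8] 0.0 [[517.0, 104.0], [517.0, 79.0], [544.0, 79.0], [544.0, 104.0]]
scene blue 85 [570.2 190.9] [ 31.9 121.1] 73.1 [[508.0, 193.0], [623.0, 158.0], [633.0, 188.0], [517.0, 224.0]]
scene red 25 [584.1 122.2] [25.9 24.6] 88.7 [[571.0, 110.0], [596.0, 109.0], [597.0, 135.0], [572.0, 135.0]]
scene green 25 [528.7  92.7] [26.6 26.2] 88.7 [[515.0, 80.0], [542.0, 79.0], [542.0, 106.0], [516.0, 106.0]]
```

>>> {"fn": "apply_moves", "kwargs": {"series": [[2.8,-2.9,0,0,0,0,0.63],[5.6,-5.8,0,0,0,0,0.63],[8.4,-8.7,0,0,0,0,0.63],[11.2,-11.6,0,0,0,0,0.63],[14,-14.6,0,0,0,0,0.63]]}}

```text
time: 0.52
position: [0.3086, -0.3905, 0.2412]
tool_rot: [0.982, 0.189, 0.0, -0.0]
ft_force: [0.6, -0.9, 1.3]
grip_width: 0.0617
```

>>> {"fn": "apply_moves", "kwargs": {"series": [[2.8,-2.9,0,0,0,0,0.63],[5.6,-5.8,0,0,0,0,0.63],[8.4,-8.7,0,0,0,0,0.63],[11.2,-11.6,0,0,0,0,0.63],[14,-14.6,0,0,0,0,0.63]]}}

```text
time: 0.93
position: [0.3842, -0.2029, 0.2415]
tool_rot: [0.982, 0.189, 0.0, -0.0]
ft_force: [0.9, -0.1, 0.5]
grip_width: 0.0545
```

>>> {"fn": "apply_moves", "kwargs": {"series": [[2.8,-2.9,0,0,0,0,0.63],[5.6,-5.8,0,0,0,0,0.63],[8.4,-8.7,0,0,0,0,0.63],[11.2,-11.6,0,0,0,0,0.63],[14,-14.6,0,0,0,0,0.63]]}}

```text
time: 1.35
position: [0.4597, -0.015, 0.2415]
tool_rot: [0.982, 0.19, -0.0, 0.0]
ft_force: [0.9, 0.1, 0.0]
grip_width: 0.0549
```

>>> {"fn": "apply_moves", "kwargs": {"series": [[2.8,-2.9,0,0,0,6,0.63],[5.6,-5.8,0,0,0,12,0.63],[8.4,-8.7,0,0,0,18,0.63],[11.2,-11.6,0,0,0,24,0.63],[13.8,-14.7,0,0,0,30,0.63]]}}

```text
time: 1.77
position: [0.5325, 0.1706, 0.2413]
tool_rot: [0.997, -0.074, -0.0, 0.0]
ft_force: [0.2, -1.2, -0.0]
grip_width: 0.0546
```

>>> {"fn": "apply_moves", "kwargs": {"series": [[0,0,0,0,0,5,0.63],[0,0,0,0,0,9,0.63],[0,0,0,0,0,9,0.63]]}}

```text
time: 2.02
position: [0.5316, 0.1698, 0.2409]
tool_rot: [0.989, -0.148, -0.001, 0.0]
ft_force: [-0.8, 0.5, -1.1]
grip_width: 0.0546
```

```bash
python3 - <<'E'
from h import *; from rig import robot
p=robot.camera_params("wrist"); im=robot.camera("wrist"); o=robot.get_obs(); print(o["position"],o["tool_rot"],p["origin"])
a=np.radians(-17.1); M=np.array([[np.cos(a),-np.sin(a)],[np.sin(a),np.cos(a)]]); O=np.array([611.2,114.4])
for k,z in (("blue",.0755),("red",.067),("green",.063)):
    try:
        c=blob(im,k,(0,0,640,400)); r=cv2.minAreaRect((ray(p,c,z)[:,:2]*1000).astype(np.float32))
        print(k,len(c),c.reshape(-1,2).min(0),c.reshape(-1,2).max(0),np.round(r[0],1),np.round(r[1],1),round(r[2],1),"scanner",np.round((np.array(r[0])-O)@M,1))
    except Exception as e: print(k,e)
v=im[:,:,::-1].copy()
for x,y,z in [(-72,16,79),(-72,-16,79),(-122,78,75.5),(0,43,75.5),(-122,43,75.5),(-61,66,75.5),(0,0,57),(-140,-62,45),(-140,88,45)]:
    w=np.r_[O+M@[x,y],z]/1000; u=proj(p,w)[0]; cv2.drawMarker(v,tuple(int(i) for i in u),(0,255,255),0,8,1)
cv2.imwrite("pics/w1.png",v)
E
```

```text
[0.53158199 0.16918465 0.24099472] [ 9.89036410e-01 -1.47670491e-01 -6.07576570e-04  1.89993963e-04] [0.59733203 0.15047511 0.38294858]
blue 278 [275 103] [307 213] [572.2 191.2] [ 33.  119.5] 73.0 scanner [-59.9  62. ]
red 75 [335 118] [361 145] [583.2 123.7] [28.6 28.5] 10.7 scanner [-29.5   0.7]
green 70 [372 156] [397 181] [531.5  94.1] [28.4 28.4] 30.0 scanner [-70.2 -42.9]
```

View pics/w1.png

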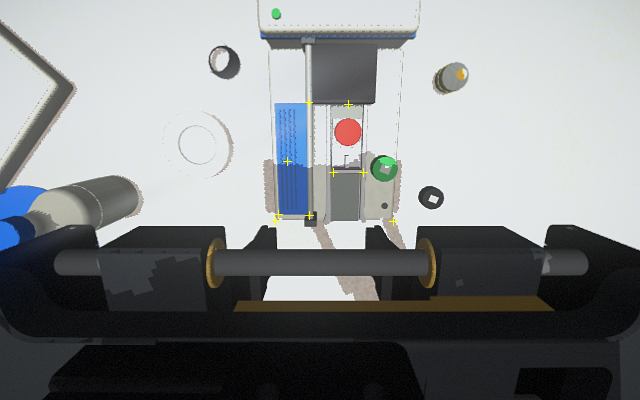

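The overlay of my scanner estimate matches in the wrist view: bar corners (275–307, 103–213), tab edge at row 172, red at (348,132). The three views agree to about 2 mm. I'm descending now.

>>> {"fn": "apply_moves", "kwargs": {"series": [[0,-0.4,3.5,0,0,0,0.63],[0,-0.4,7,0,0,0,0.63],[0,-0.4,10.5,0,0,0,0.63],[0,-0.4,13.5,0,0,0,0.63],[0,-0.4,13.8,0,0,0,0.63]]}}

```text
time: 2.48
position: [0.5292, 0.1713, 0.0986]
tool_rot: [0.989, -0.149, -0.006, 0.001]
ft_force: [-0.3, -1.6, -0.5]
grip_width: 0.0547
```

>>> {"fn": "apply_moves", "kwargs": {"series": [[0,0,0.4,0,0,0,0.63],[0,0,0.8,0,0,0,0.63],[0,0,0.8,0,0,0,0.63]]}}

```text
time: 2.73
position: [0.5343, 0.1724, 0.0967]
tool_rot: [0.989, -0.149, 0.001, -0.0]
ft_force: [-0.6, 0.6, -0.5]
grip_width: 0.0548
```

>>> {"fn": "apply_moves", "kwargs": {"series": [[0,0,0.3,0,0,0,0.63],[0,0,0.5,0,0,0,0.63],[0,0,0.5,0,0,0,0.63]]}}

```text
time: 2.98
position: [0.5349, 0.1728, 0.0926]
tool_rot: [0.989, -0.149, 0.002, -0.001]
ft_force: [-0.4, -0.3, 5.0]
grip_width: 0.0547
```

>>> {"fn": "apply_moves", "kwargs": {"series": [[0,0,0.3,0,0,0,0.63],[0,0,0.6,0,0,0,0.63],[0,0,0.9,0,0,0,0.63],[0,0,1.0,0,0,0,0.63],[0,0,1.0,0,0,0,0.63]]}}

```text
time: 3.4
position: [0.5352, 0.1728, 0.083]
tool_rot: [0.989, -0.149, 0.003, -0.001]
ft_force: [-0.4, -0.1, 6.8]
grip_width: 0.0549
```

```bash
python3 - <<'E'
from h import *; from rig import robot
o=robot.get_obs(); print(o["position"],o["ft_force"],o["tool_rot"])
im=robot.camera("scene"); im2=robot.camera("wrist")
a=cv2.resize(im[130:260,320:450],(560,560),interpolation=cv2.INTER_CUBIC)
cv2.imwrite("pics/s2.png",a[:,:,::-1])
E
```

```text
[0.53517331 0.17279743 0.08303648] [-0.42936225 -0.06132624  6.81268221] [ 9.88857781e-01 -1.48838109e-01  2.62792531e-03 -7.74859106e-04]
```

View pics/s2.png

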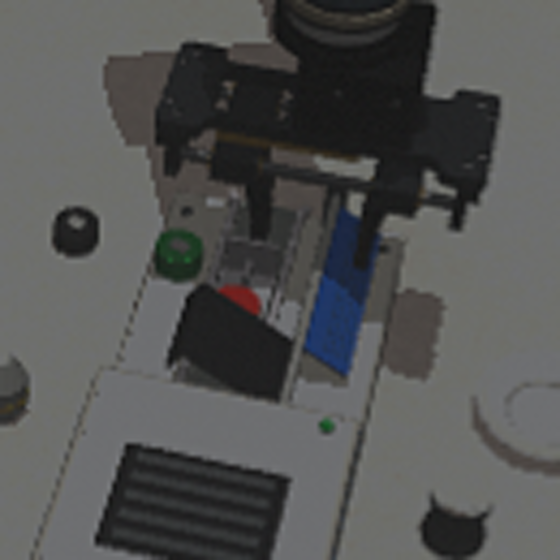

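The flap is raised, with its front-right corner at about (205,285) in the crop. The left finger is on the bar, the right finger is behind the tab, and red is clear of the flap. I'll check the angle from that corner.

```bash
python3 - <<'E'
from h import *; from rig import robot
p=robot.camera_params("scene")
a=np.radians(-17.1); M=np.array([[np.cos(a),-np.sin(a)],[np.sin(a),np.cos(a)]]); O=np.array([611.5,115.1])
for t in (0,.3,.4,.5,.6,.7):
    q=[]
    for x in (0,56):
        h=2; y=42-70*np.cos(t)-h*np.sin(t); z=73.5+70*np.sin(t)+h*np.cos(t)
        u=proj(p,np.r_[O+M@[x,y],z]/1000)[0]; q.append(np.round((u-[320,130])*560/130))
    print(t,q)
E
```

```text
0 [array([179., 318.]), array([157., 388.])]
0.3 [array([185., 295.]), array([163., 365.])]
0.4 [array([190., 288.]), array([167., 358.])]
0.5 [array([195., 281.]), array([173., 352.])]
0.6 [array([202., 276.]), array([179., 346.])]
0.7 [array([209., 270.]), array([187., 341.])]
```

>>> {"fn": "apply_moves", "kwargs": {"series": [[0,0,0.12,0,0,0,0.63],[0.3,0,0.12,0,0,0,0.63],[0.6,0,0.12,0,0,0,0.63],[0.8,0,0.12,0,0,0,0.63],[1.0,0,0.12,0,0,0,0.63]]}}

```text
time: 3.92
position: [0.5419, 0.1712, 0.0812]
tool_rot: [0.989, -0.149, -0.001, -0.001]
ft_force: [-4.6, 5.7, 7.4]
grip_width: 0.055
```

>>> {"fn": "apply_moves", "kwargs": {"series": [[0.3,0,0,0,0,0,0.63],[0.6,0,0,0,0,0,0.63],[0.9,0,0,0,0,0,0.63],[1.2,0,0,0,0,0,0.63],[1.5,0,0,0,0,0,0.63]]}}

```text
time: 4.33
position: [0.5554, 0.167, 0.081]
tool_rot: [0.989, -0.149, -0.001, -0.001]
ft_force: [-5.4, 5.8, 6.8]
grip_width: 0.0551
```

```bash
python3 - <<'E'
from h import *; from rig import robot
o=robot.get_obs(); print(o["position"],o["ft_force"])
im=robot.camera("scene"); w=robot.camera("wrist"); p=robot.camera_params("wrist")
a=cv2.resize(im[130:260,320:450],(400,400),interpolation=cv2.INTER_CUBIC)
b=cv2.resize(w[80:240,240:400],(400,400),interpolation=cv2.INTER_CUBIC)
cv2.imwrite("pics/s3.png",np.hstack([a,b])[:,:,::-1])
E
```

```text
[0.55541221 0.1670191  0.08104289] [-5.35205932  5.81522982  6.77015925]
```

View pics/s3.png

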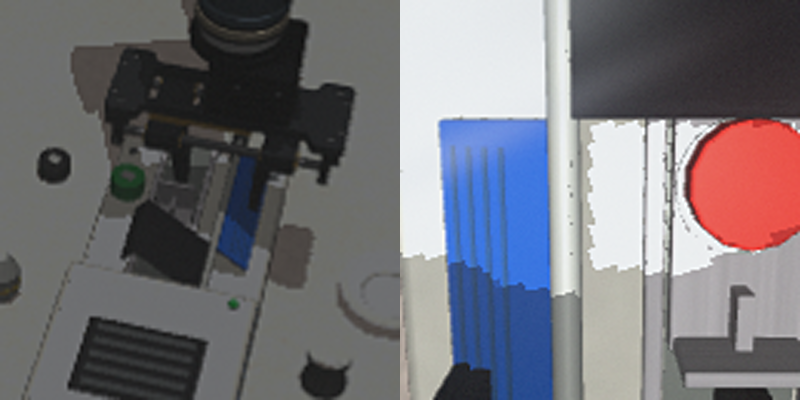

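The flap is still up and red is just before the hood's edge. I'll compute how far the carrier moved.

```bash
cat > red.py <<'E'
from h import *; from rig import robot
a=np.radians(-17.1); M=np.array([[np.cos(a),-np.sin(a)],[np.sin(a),np.cos(a)]]); O=np.array([611.5,115.1])
p=robot.camera_params("wrist"); im=robot.camera("wrist"); o=robot.get_obs()
c=blob(im,"red",(0,0,640,400)); P=(ray(p,c,.067)[:,:2]*1000-O)@M
print("red x",P[:,0].min(),P[:,0].max(),"y",P[:,1].min(),P[:,1].max(),"tcp",(o["position"][:2]*1000-O)@M,o["position"][2],"F",o["ft_force"][:2]@M,o["ft_force"][2])
E
python3 red.py
```

```text
red x -28.44872601000455 0.5015544467983638 y -13.983996986711741 14.575443890919074 tcp [-67.89874162  33.23783933] 0.08108317842461418 F [-4.79319368  4.47965038] 6.2830079021019305
```

>>> {"fn": "apply_moves", "kwargs": {"series": [[0.4,0,0,0,0,0,0.63],[0.8,0,0,0,0,0,0.63],[1.2,0,0,0,0,0,0.63],[1.6,0,0,0,0,0,0.63],[2.0,0,0,0,0,0,0.63]]}}

```text
time: 4.9
position: [0.5747, 0.1612, 0.081]
tool_rot: [0.989, -0.149, -0.001, -0.001]
ft_force: [-4.6, 4.7, 5.3]
grip_width: 0.0549
```

>>> {"fn": "apply_moves", "kwargs": {"series": [[0.4,0,0,0,0,0,0.63],[0.8,0,0,0,0,0,0.63],[1.2,0,0,0,0,0,0.63],[1.6,0,0,0,0,0,0.63],[2.0,0,0,0,0,0,0.63]]}}

```text
time: 5.32
position: [0.5939, 0.1554, 0.081]
tool_rot: [0.989, -0.149, -0.001, -0.001]
ft_force: [-3.9, 4.9, 5.7]
grip_width: 0.0548
```

```bash
python3 - <<'E'
from h import *; from rig import robot
import runpy
try: runpy.run_path("red.py")
except Exception as e:
    print(e)
o=robot.get_obs(); print(o["position"],o["ft_force"],o["tool_rot"])
im=robot.camera("scene"); w=robot.camera("wrist")
a=cv2.resize(im[130:260,320:450],(400,400),interpolation=cv2.INTER_CUBIC)
b=cv2.resize(w[80:240,240:400],(400,400),interpolation=cv2.INTER_CUBIC)
cv2.imwrite("pics/s4.png",np.hstack([a,b])[:,:,::-1])
E
```

```text
max() iterable argument is empty
[0.59514274 0.15511066 0.08115407] [-2.60697511  4.67601164  5.45020307] [ 9.88824895e-01 -1.49074694e-01 -2.96386304e-04 -1.40493962e-03]
```

View pics/s4.png

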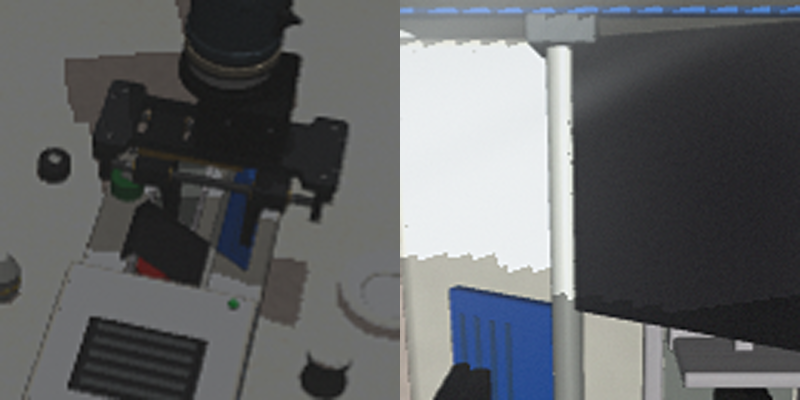

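Red now shows under the raised flap from the far side, at (150,268) in the left crop. About 8 mm remain, so I'll push slowly and watch the force.

>>> {"fn": "apply_moves", "kwargs": {"series": [[0.2,0,0,0,0,0,0.63],[0.4,0,0,0,0,0,0.63],[0.5,0,0,0,0,0,0.63],[0.6,0,0,0,0,0,0.63]]}}

```text
time: 5.8
position: [0.5994, 0.1537, 0.0812]
tool_rot: [0.989, -0.149, -0.001, -0.001]
ft_force: [-4.5, 4.6, 8.0]
grip_width: 0.0548
```

>>> {"fn": "apply_moves", "kwargs": {"series": [[0.1,0,0,0,0,0,0.63],[0.15,0,0,0,0,0,0.63],[0.2,0,0,0,0,0,0.63]]}}

```text
time: 6.05
position: [0.6013, 0.1532, 0.0812]
tool_rot: [0.989, -0.149, -0.001, -0.001]
ft_force: [-4.6, 5.4, 7.0]
grip_width: 0.0548
```

>>> {"fn": "apply_moves", "kwargs": {"series": [[0.1,0,0,0,0,0,0.63],[0.15,0,0,0,0,0,0.63],[0.2,0,0,0,0,0,0.63]]}}

```text
time: 6.3
position: [0.6031, 0.1526, 0.0811]
tool_rot: [0.989, -0.149, -0.002, -0.001]
ft_force: [-4.9, 5.3, 6.2]
grip_width: 0.0548
```

>>> {"fn": "apply_moves", "kwargs": {"series": [[0.1,0,0,0,0,0,0.63],[0.15,0,0,0,0,0,0.63],[0.15,0,0,0,0,0,0.63]]}}

```text
time: 6.55
position: [0.6034, 0.1525, 0.0811]
tool_rot: [0.989, -0.149, -0.003, -0.001]
ft_force: [-6.7, 7.0, 8.5]
grip_width: 0.0547
```

>>> {"fn": "apply_moves", "kwargs": {"series": [[0.1,0,0,0,0,0,0.63],[0.2,0,0,0,0,0,0.63],[0.2,0,0,0,0,0,0.63],[0.2,0,0,0,0,0,0.63]]}}

```text
time: 6.88
position: [0.6035, 0.1524, 0.0811]
tool_rot: [0.989, -0.149, -0.005, -0.001]
ft_force: [-8.4, 6.8, 9.3]
grip_width: 0.0548
```

It's hard against the stop: the tool stopped moving while the force rose, at x = -18.7 against the predicted -18.5. I'll back off, then raise slowly.

>>> {"fn": "apply_moves", "kwargs": {"series": [[-0.4,0,0,0,0,0,0.63],[-0.7,0,0,0,0,0,0.63],[-1.0,0,0,0,0,0,0.63],[-1.3,0,0,0,0,0,0.63],[-1.3,0,0,0,0,0,0.63]]}}

```text
time: 7.3
position: [0.601, 0.1545, 0.0831]
tool_rot: [0.989, -0.149, 0.007, -0.002]
ft_force: [3.6, 1.5, 5.6]
grip_width: 0.0547
```

>>> {"fn": "apply_moves", "kwargs": {"series": [[-1.0,0,-0.3,0,0,0,0.63],[-1.0,0,-0.6,0,0,0,0.63],[-1.0,0,-0.9,0,0,0,0.63],[-1.0,0,-1.2,0,0,0,0.63],[-1.0,0,-1.5,0,0,0,0.63]]}}

```text
time: 7.72
position: [0.587, 0.1562, 0.0953]
tool_rot: [0.989, -0.149, 0.001, -0.0]
ft_force: [1.4, 0.1, -0.1]
grip_width: 0.0546
```

>>> {"fn": "apply_moves", "kwargs": {"series": [[0,0,-1,0,0,0,0.63],[0,0,-3,0,0,0,0.63],[0,0,-6,0,0,0,0.63],[0,0,-9,0,0,0,0.63],[0,0,-12,0,0,0,0.63]]}}

```text
time: 8.13
position: [0.584, 0.1553, 0.2144]
tool_rot: [0.989, -0.149, -0.003, 0.001]
ft_force: [1.1, 1.0, 0.1]
grip_width: 0.0549
```

>>> {"fn": "apply_moves", "kwargs": {"series": [[-4,0,0,0,0,0,0.63],[-5,0,0,0,0,0,0.63],[-5,0,0,0,0,0,0.63]]}}

```text
time: 8.38
position: [0.5333, 0.1709, 0.2138]
tool_rot: [0.989, -0.148, -0.004, 0.001]
ft_force: [-0.3, -0.6, -0.1]
grip_width: 0.0549
```

```bash
python3 - <<'E'
from h import *; from rig import robot
o=robot.get_obs(); print(o["time"],o["position"],o["ft_force"])
im=robot.camera("scene"); w=robot.camera("wrist"); p=robot.camera_params("wrist")
a=np.radians(-17.1); M=np.array([[np.cos(a),-np.sin(a)],[np.sin(a),np.cos(a)]]); O=np.array([611.5,115.1])
for n,i,roi in (("wrist",w,(0,0,640,400)),):
    c=blob(i,"green",(330,100,640,400)); r=cv2.minEnclosingCircle((ray(p,c,.063)[:,:2]*1000).astype(np.float32)); print("green",(np.array(r[0])-O)@M,r[1])
w=w.copy()
for x,y,z in [(-9,16,79),(-9,-16,79),(0,-28,75.5),(0,43,75.5)]:
    u=proj(p,np.r_[O+M@[x,y],z]/1000)[0]; cv2.circle(w,tuple(int(k) for k in u),1,(255,255,0),-1)
b=cv2.resize(w[0:230,240:440],(400,460),interpolation=cv2.INTER_CUBIC)
a=cv2.resize(im[130:260,320:450],(400,460),interpolation=cv2.INTER_CUBIC)
cv2.imwrite("pics/s5.png",np.hstack([a,b])[:,:,::-1])
E
```

```text
8.3833 [0.53326219 0.1709321  0.21381575] [-0.31680032 -0.64480399 -0.13082714]
green [-68.02665223 -43.09843763] 14.6178560256958
```

View pics/s5.png

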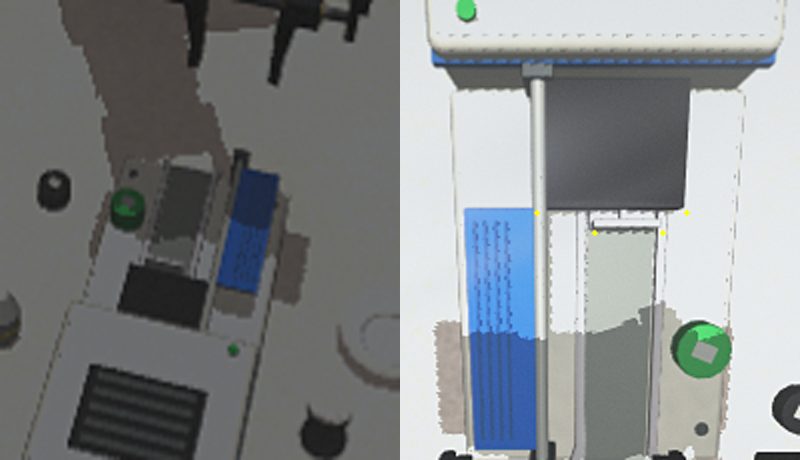

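The flap is closed, with the hood's front edge at row 208. The tab's rear face at row 227 is 19 px behind it, and 20 px is expected when home, at about 2 px/mm. The arm is clear and green hasn't moved, so I'm handing in.

```bash
python3 -c "
from rig import robot
print(robot.hand_in())"
```

```text
the job is handed in; nothing more can be done
None
```

I held the flap open with the left fingertip on the blue bar and pushed the carrier by its tab to the end stop with the right fingertip. Then I backed off, let the flap close over the carrier, and moved the arm clear. The job was handed in at about 8.4 s; `hand_in` reports no verdict.

- **Flap opening:** it was about 0.45–0.6 rad while the carrier went in, from the hood corner in the picture and the depth of the press. The flap joint itself was never read.
- **Carrier home:** at the end of the push the tool stopped moving while the force rose, about 0.2 mm from where I expected the stop. In the last picture the tab sits at the expected distance behind the flap's front edge, within about 1 mm.
- **Flap closed:** the last picture shows it flat over the carrier. Before the push the red specimen was in front of the hood, and it was not visible afterwards.
- **Robot clear:** the force on the tool was close to zero and the fingers were about 12 cm above the bar.
- **Bystanders:** the green mount measured about 2 mm from its first wrist-camera position, which is within the measurement error. I only checked the others by eye in the pictures, not by measurement.

I had no direct reading of contact between flap and carrier; the pictures and the smooth push force showed no sign of any.

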